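# Check the free play of a label feeder's worn coupling and record it

## Task

Check how worn the label feeder's coupling is: move the feed handle gently to the left until it meets resistance, then back to the right until it meets resistance, without shifting the stiff carriage behind it, which carries the scale plate. Then set the record slide so that its distance from the zero mark is the free play you felt (how far the handle ran between the two resistances), and leave the other things on the table where they are.

Things in the scene. Friction and masses are not known exactly. Their poses are not given: they have to be found in the camera images.
- feed_unit: label feeder: fixed closed steel housing, 170 (x) x 220 (y) x 50 mm high, two small rollers sticking out 35 mm at its +y end. Origin: centre of its underside, on the table; z up, +y to the robot's left (turned by up to 0.25 rad). On its top: the feed handle in a slot along y (nearer the robot) and, parallel, the record slide on its scale plate, 85 mm farther in x
- handle_grip (a point): feed handle: the taller, black upright grip in the slot nearer the robot. Point: middle of the grip, 34 mm above the housing's top. The grip is 16 mm wide in the feeder's y and 28 mm in x; its foot is 26 mm wide in y and reaches 4 mm above the housing. It slides only along the feeder's y, lightly (0.5 N) within the coupling's free play
- handle_top (a point): top of the feed handle, 62 mm above the housing (cap 20 mm wide in y, 6 mm high). The play of the coupling's tongue between dog_r and dog_l, hidden in the housing, is 8 to 30 mm; the handle starts inside it, 2.5 mm or more from either end. At each end it meets the stiff carriage, which slips at about 14 N: 3 to 6 N is plenty to feel the resistance
- rider_grip (a point): record slide: the lower, bare aluminium tab on the scale plate. Point: middle of the tab where to grip it, 29 mm above the housing's top. Tab 12 mm wide in the feeder's y, 26 mm in x, its top 43 mm above the housing; foot 20 mm wide in y, up to 6 mm above it. Slides along the feeder's y with 1.5 N and stays where left; travel 50 mm to +y from a firm stop
- zero_mark (a point): point on the scale plate (56 x 90 x 3 mm, part of the stiff carriage), 14 mm above the housing's top, by the first tick (ticks each 5 mm towards +y). At its firm right-hand (-y) stop the record slide's centre is exactly here along y: reading zero. Its reading is its distance from here along the feeder's +y; it starts at 0 to 3 mm
- label_roll: bystander: label roll lying flat, 79 mm across, 36 mm high; origin centre of underside
- nozzle_0: bystander: small steel piping nozzle standing beside the feeder, 27 mm across, 34 mm high; origin centre of underside

How it is judged:
By the outcome, as a careful person would: the job done as asked, in the order asked, and still so for the second after the job is handed in, with the robot touching nothing.
It also fails if it takes over 53 s, if anything falls off the work surface, if the arm or the gripper's body presses on something with over 40 N, if the wrist force passes 120 N, or if a joint passes its speed limit or range.

## Robot

A 6-joint arm with a two-finger parallel gripper is mounted at the origin on the work surface; the furniture and walls round the work are solid. World frame = base frame: x ahead of the robot, y to its left, z up, the work surface at z = 0. Lengths are in m, angles in rad, forces in N, time in s.
With the tool pointing down it reaches from about 0.325 to 0.775 m from the base axis. Payload 5.5 kg.
Tool frame: the origin (TCP) lies between the finger pads; the fingertips stand 11 mm ahead of it and the grasp point (between the pads) lies 8 mm behind it (ctrl.tcp_to_tips is the distance from the TCP to the fingertips, in m); x points along the fingers, y is the direction in which the jaws open and shut, and the axes are right-handed (so a half turn about x gives the same grasp; the last joint's range is limited). The gripper opens to 85 mm and grips with 20 to 120 N. Pads are 22 mm wide; open, the fingers measure 114 mm over their backs; the gripper's body (76 mm by 85 mm) begins 54 mm behind the grasp point. The pads swing forward as they close: fully open they stand 13 mm farther back than shut.
Start: joints at [-1.312, 0.091, 1.231, -0, 1.82, -0.057], TCP at [0.186, -0.57, 0.242] pointing down, gripper open.
Joint ranges: [-2.87, 2.87], [-0.86, 2.18], [0.17, 2.46], [-1.51, 4.65], [0.06, 2.69], [-2.65, 2.65]. Speed limits (rad/s): [2.57, 2.57, 3.01, 3.14, 3.14, 3.14].

## Interface

Orientations are given as a unit quaternion [w, x, y, z].
In Python, from plant import ctrl, grab_frame, finish_job, finder gives the robot as it stands. The module is installed in compiled form; this text tells all that it offers.
- The arm moves only by the tool arm_command, never from a script. Its arguments are lists of equal length, an entry for each row: "delta_pos": the shift along the tool's x, y, z in mm, a list of three; "spin": the turn about the tool's x in degrees. A call has 1 to 10 rows; each row shifts and turns the commanded pose from where the row before left it, along the tool's axes as they then stand; what a row does not reach is not made up. A row lasts 1/12 s, in which the tool goes at most 41.7 mm and 7.16 degrees, less where a joint would pass 70% of its speed; a pose out of reach is approached as far as the arm can. A call is refused whole if a number of a shift passes 41.7 or a number of a turn 7.16, either way. A call with a gripper value outside its range is refused whole. "hand" is the finger opening in mm, from 0 to 85.4, set as the call begins (left out, the last holds). The fingers move at their own pace and stop on an object; "grip_force" is the grip in N (left out, the last holds). Time passes only in rows, so rows that do not move let the fingers close. It gives the time, the measured TCP pose, the force and the opening at its end, in the units of the state.
- ctrl.get_obs(): the state, without advancing time (a new reading comes with each control period).
- grab_frame(name): name is "scene" or "top" or "wrist"; returns a dict with "color" (384x512x3 uint8, blue, green, red), "z_map" (384x512 float32, m along the optical axis (not along the pixel's ray), 0 where there is no reading), "fx", "fy", "cx", "cy" (pixels), "k1" (the pictures are not rectified: a ray, as slopes to the right and down, at radius r is drawn at 1 + k1 r^2 times it, then the intrinsics apply), "view" (4x4, takes a point from world to camera coordinates); the wrist camera has in their place "tool_from_camera" (4x4, takes a point from camera to tool coordinates, whose origin is the TCP and whose axes are the tool frame's). Camera axes: x right, y up, looking along -z (the intrinsics and any distortion apply to the point x, -y, -z); pixel columns grow to the right and rows downward; lengths in m; the calibration is good to about 2 mm. A picture is of the moment at which its call begins: read the wrist's pose just before it.
- finish_job(): hands the job in, once; it reports no verdict.
Trained networks look in a picture, given as the dict that the camera call returned (one of the last four; its "shot" number tells which), for a name from the list of things; names that differ only in an ending like _2 or _b are one class to them, and where a whole thing is asked for, a point or a joint stands for the part that bears it (a point fixed in the world has none). Each returns a list of dicts, best first, with "p" (0 to 1); they miss things now and then, are a little off and sometimes report something else, mostly with a low value. They report only what shows in the picture. A call takes as long as a camera call.
- finder.search_frame(thing, picture): "location" ([x, y, z] in m, in the coordinates of the camera as it stood for that picture, good to about 4 mm: the middle of the surface that is visible of it).
- finder.mark_of(thing, picture): "location" ([x, y, z] in m, in the coordinates of the camera as it stood for that picture, good to about 4 mm: a listed point, or the origin of a listed thing).
The state is a dict: "time": time; "q": joint angles; "joint_velocities": joint speeds; "joint_efforts": joint torques, N m; "ee_pos": TCP position; "tool_rot": TCP orientation; "ft_force": force on the tool from outside, world axes, zero at the start; "moment": the same for the moment, N m; "finger_gap": opening from 0.0 (shut) to 1.0 (fully open).
Only numpy, scipy, OpenCV 4.12 (cv2) and the standard library are available. Lean on these libraries where they do the work, as an engineer would, in place of code of your own. Each camera call takes 0.05 s, during which the arm holds its last target. There are 200 camera calls.

## Working session

There is one attempt and no reset: what is moved stays moved. The work goes in short steps, Python scripts to look and compute and a tool call to move; the robot and the scene stay as the last step left them, time stands still between calls to the robot, and variables do not carry over. Pictures are saved under pics/ and viewed, about 8 in all and at most 12, crops included, and the job is handed in when it is done.

Besides the shell and the picture viewer there is one more tool, called after ">>>" by a JSON object that holds its "api" and its "payload". arm_command: Moves the arm, as the interface text tells. Its arguments: {"type":"object","properties":{"delta_pos":{"type":"array","items":{"type":"array","items":{"type":"number"}}},"spin":{"type":"array","items":{"type":"number"}},"hand":{"type":"number"},"grip_force":{"type":"number"}},"required":["delta_pos","spin"]}

```bash
mkdir -p pics; cat > h.py <<'E'
import numpy as np, cv2
from scipy.spatial.transform import Rotation as R
from plant import ctrl, grab_frame, finish_job, finder
def toolT():
    o=ctrl.get_obs(); q=o["tool_rot"]; T=np.eye(4)
    T[:3,:3]=R.from_quat([q[1],q[2],q[3],q[0]]).as_matrix(); T[:3,3]=o["ee_pos"]; return T
def shot(name):
    T=toolT(); f=grab_frame(name)
    f["W"]=T@np.array(f["tool_from_camera"]) if name=="wrist" else np.linalg.inv(np.array(f["view"]))
    return f
def w(f,p): return (f["W"]@np.append(p,1))[:3]
def cloud(f):
    H,Wd=f["z_map"].shape; v,u=np.mgrid[:H,:Wd].astype(float)
    K=np.array([[f["fx"],0,f["cx"]],[0,f["fy"],f["cy"]],[0,0,1]])
    s=cv2.undistortPoints(np.stack([u,v],-1).reshape(-1,1,2),K,np.array([f["k1"],0,0,0.])).reshape(H,Wd,2)
    z=f["z_map"]; P=np.stack([s[...,0]*z,-s[...,1]*z,-z],-1)
    return P@f["W"][:3,:3].T+f["W"][:3,3]
def proj(f,p):
    c=np.linalg.inv(f["W"])@np.append(p,1); a,b=c[0]/-c[2],-c[1]/-c[2]; d=1+f["k1"]*(a*a+b*b)
    return np.array([f["cx"]+f["fx"]*a*d,f["cy"]+f["fy"]*b*d])
E
python3 - <<'E'
from h import *
np.set_printoptions(precision=4,suppress=True)
ims=[]
for n in ["top","scene"]:
    f=shot(n); ims.append(f["color"])
    for t in ["feed_unit","handle_grip","handle_top","rider_grip","zero_mark","label_roll","nozzle_0"]:
        print(n,t,[(round(d["p"],2),w(f,d["location"])) for d in finder.mark_of(t,f)[:2]])
    np.savez(n+".npz",P=cloud(f),c=f["color"])
cv2.imwrite("pics/a.png",ims[0]);cv2.imwrite("pics/b.png",ims[1])
print(ctrl.get_obs(), ctrl.tcp_to_tips)
E
```

```text
top feed_unit [(0.64, array([ 0.4926,  0.1071, -0.0025]))]
top handle_grip [(0.81, array([0.4477, 0.1058, 0.0846])), (0.54, array([ 0.4229, -0.0639, -0.0007]))]
top handle_top [(0.83, array([0.4515, 0.1011, 0.1117]))]
top rider_grip [(0.64, array([0.5344, 0.0798, 0.0779]))]
top zero_mark [(0.59, array([0.53  , 0.075 , 0.0666]))]
top label_roll [(0.61, array([ 0.4229, -0.0648,  0.0018])), (0.47, array([ 0.5287, -0.043 ,  0.0007]))]
top nozzle_0 [(0.39, array([ 0.5294, -0.0421, -0.    ]))]
scene feed_unit [(0.74, array([0.4888, 0.1029, 0.0014]))]
scene handle_grip [(0.61, array([0.4495, 0.1048, 0.0901]))]
scene handle_top [(0.84, array([0.4518, 0.1051, 0.1113])), (0.38, array([ 0.5331, -0.0407, -0.0015]))]
scene rider_grip [(0.89, array([0.5364, 0.0779, 0.0778]))]
scene zero_mark [(0.92, array([0.5338, 0.0733, 0.0643]))]
scene label_roll [(0.95, array([ 0.4261, -0.0611,  0.0031]))]
scene nozzle_0 [(0.61, array([ 0.534 , -0.0427, -0.0007]))]
{'time': 0.8, 'q': array([-1.3117,  0.0911,  1.2307,  0.    ,  1.8198, -0.0567]), 'joint_velocities': array([-0.0007,  0.0008,  0.0016,  0.0019, -0.0013, -0.0002]), 'joint_efforts': array([ -0.0004, -45.8419, -41.8069,  -0.0002,   0.0004,  -0.    ]), 'ee_pos': array([ 0.1864, -0.5703,  0.2423]), 'tool_rot': array([ 0.1112,  0.6983,  0.1112, -0.6983]), 'ft_force': array([ 0.4164,  0.5104, -0.1996]), 'moment': array([-0.0354,  0.0135, -0.0253]), 'finger_gap': 0.998500524990195} 0.011
```

View pics/a.png

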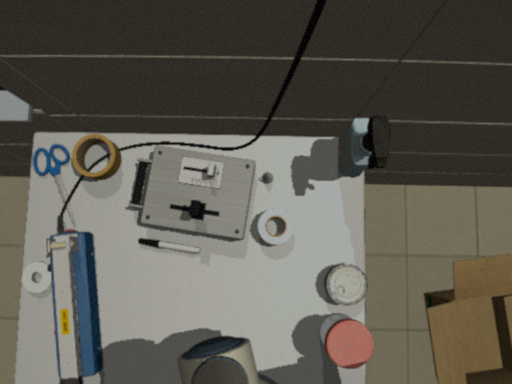

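View pics/b.png

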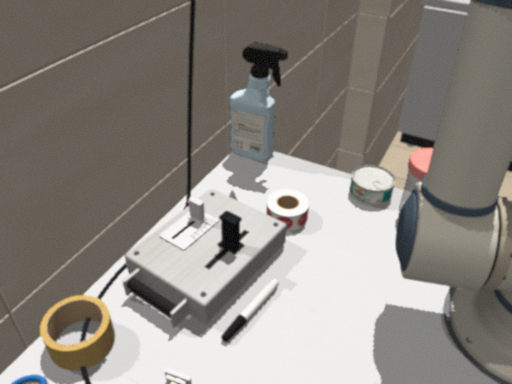

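```bash
python3 - <<'E'
from h import *
np.set_printoptions(precision=4,suppress=True)
P=np.load("top.npz")["P"]
m=(abs(P[...,2]-.05)<.012)&(abs(P[...,0]-.49)<.16)&(abs(P[...,1]-.105)<.16)
m=cv2.morphologyEx(m.astype(np.uint8),cv2.MORPH_OPEN,np.ones((5,5)))
n,l,s,_=cv2.connectedComponentsWithStats(m); k=1+s[1:,4].argmax()
q=P[l==k]; r=cv2.minAreaRect((q[:,:2]*1000).astype(np.float32)); print(len(q),r,np.median(q[:,2]))
for lo,hi,nm in[(.095,.13,"handle"),(.08,.1,"rider")]:
    mm=(P[...,2]>lo)&(P[...,2]<hi)&(abs(P[...,0]-(.45 if nm=="handle" else .535))<.04)&(abs(P[...,1]-.1)<.08)
    print(nm,mm.sum(),P[mm].mean(0))
T=toolT(); print(T)
E
```

```text
7939 ((491.3692932128906, 104.062255859375), (221.5476531982422, 170.6693572998047), 82.19635772705078) 0.05093188250501368
handle 163 [0.45   0.1    0.1125]
rider 87 [0.5314 0.0723 0.0925]
[[ 0.      0.3106 -0.9505  0.1864]
 [ 0.     -0.9505 -0.3106 -0.5703]
 [-1.      0.     -0.      0.2423]
 [ 0.      0.      0.      1.    ]]
```

```bash
python3 - <<'E'
from h import *
P=np.load("top.npz")["P"]
for r in[(320,375,315,375),(262,305,322,368),(112,170,345,390)]:
    q=P[r[0]:r[1],r[2]:r[3]].reshape(-1,3); q=q[q[:,2]>.03]; print(np.percentile(q,[2,50,98],axis=0).round(3))
a=np.radians(-97.8); y=np.array([np.cos(a),np.sin(a),0]); z=np.cross([0,0,-1],y)
d=np.array([.45,.102,.242])-toolT()[:3,3]; print(d,d@y*1000,d@z*1000)
E
```

```text
[[ 0.161 -0.238  0.045]
 [ 0.204 -0.195  0.121]
 [ 0.242 -0.157  0.125]]
[[ 0.266 -0.251  0.034]
 [ 0.305 -0.212  0.038]
 [ 0.343 -0.171  0.042]]
[[ 0.519 -0.262  0.069]
 [ 0.569 -0.216  0.183]
 [ 0.653 -0.198  0.256]]
[ 2.63635796e-01  6.72333321e-01 -2.95987673e-04] -701.8922691551311 -169.95049388874799
```

>>> {"api": "arm_command", "payload": {"delta_pos": [[0,0,0],[0,0,0],[0,0,0],[0,0,0]], "spin": [6.5,6.5,6.5,6.4]}}

```text
time: 1.13
ee_pos: [0.1863, -0.5704, 0.2423]
tool_rot: [0.05, -0.705, 0.05, 0.705]
ft_force: [0.3, 0.2, 0.5]
finger_gap: 0.998
```

>>> {"api": "arm_command", "payload": {"delta_pos": [[0,-39,-9.4],[0,-39,-9.4],[0,-39,-9.4],[0,-39,-9.4],[0,-39,-9.4],[0,-39,-9.4],[0,-39,-9.4],[0,-39,-9.4],[0,-39,-9.4],[0,-39,-9.4]], "spin": [0,0,0,0,0,0,0,0,0,0]}}

```text
time: 1.97
ee_pos: [0.3326, -0.1949, 0.2426]
tool_rot: [-0.048, 0.706, -0.049, -0.705]
ft_force: [1.2, -0.2, -0.8]
finger_gap: 1.001
```

>>> {"api": "arm_command", "payload": {"delta_pos": [[0,-39,-9.4],[0,-39,-9.4],[0,-39,-9.4],[0,-39,-9.4],[0,-39,-9.4],[0,-39,-9.4],[0,-39,-9.4],[0,-39,-9.4],[0,0,0],[0,0,0]], "spin": [0,0,0,0,0,0,0,0,0,0], "hand": 50}}

```text
time: 2.8
ee_pos: [0.4493, 0.104, 0.2417]
tool_rot: [0.047, -0.705, 0.047, 0.706]
ft_force: [0.4, -0.2, 0.9]
finger_gap: 0.586
```

```bash
cat > look.py <<'E'
from h import *
import sys
np.set_printoptions(precision=4,suppress=True)
f=shot("wrist"); T=toolT(); print(T)
for t in ["handle_grip","handle_top","rider_grip","zero_mark"]:
    for d in finder.mark_of(t,f)[:1]:
        p=w(f,d["location"]); print(t,round(d["p"],2),p,"tool mm",(T[:3,:3].T@(p-T[:3,3]))*1000)
P=cloud(f); np.savez("wrist.npz",P=P,c=f["color"])
m=(abs(P[...,2]-.05)<.008)
cv2.imwrite(sys.argv[1],f["color"])
tp=P.reshape(-1,3); tt=(tp-T[:3,3])@T[:3,:3]*1000
for lo,hi,nm in[(.106,.12,"handle"),(.086,.1,"rider")]:
    k=(tp[:,2]>lo)&(tp[:,2]<hi)&(np.linalg.norm(tp[:,:2]-([.45,.1] if nm=="handle" else [.533,.075]),axis=1)<.035)
    if k.sum()>10: print(nm,k.sum(),tp[k].mean(0),"tool y range",np.percentile(tt[k],[2,50,98],axis=0).tolist())
print(ctrl.get_obs()["ft_force"])
E
python3 look.py pics/c.png
```

```text
[[-0.0008 -0.1339 -0.991   0.4492]
 [-0.0006 -0.991   0.1339  0.1027]
 [-1.      0.0007  0.0007  0.2421]
 [ 0.      0.      0.      1.    ]]
handle_grip 0.57 [0.4484 0.1047 0.0782] tool mm [163.8177  -2.0445   0.9432]
handle_top 0.57 [0.4493 0.1007 0.1147] tool mm [127.3839   1.8741  -0.4965]
rider_grip 0.89 [0.5341 0.0771 0.079 ] tool mm [162.9561  13.8838 -87.6731]
zero_mark 0.81 [0.5305 0.0775 0.0642] tool mm [177.825   13.9229 -84.0174]
handle 574 [0.4513 0.1018 0.1116] tool y range [[128.91745360030794, -8.571617212165124, -16.839547233230896], [130.39739297035595, 0.6163062118561591, -2.5289049122394096], [132.26183645724703, 9.817372970031887, 13.294136062168588]]
rider 310 [0.5323 0.0752 0.0928] tool y range [[147.8026145147228, 10.473807299159592, -97.89207421532578], [149.13998195974722, 16.22641838177252, -86.51374446271676], [151.41754300601445, 21.66211586211998, -74.10683017405069]]
[ 1.002  -1.1734  0.1963]
```

View pics/c.png

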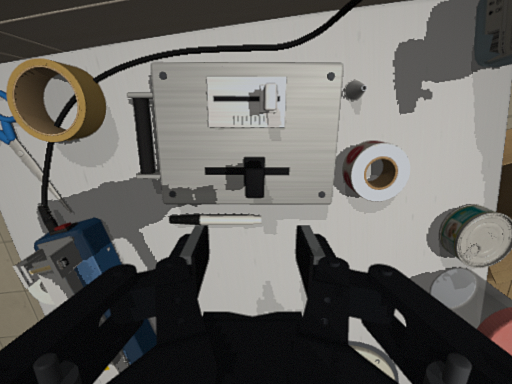

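>>> {"api": "arm_command", "payload": {"delta_pos": [[33,0.6,-1],[33,0,-1],[33,0,0],[33,0,0],[24,0,0],[10,0,0],[0,0,0],[0,0,0]], "spin": [0,0,0,0,0,0,0,0], "hand": 40, "grip_force": 20}}

```text
time: 3.72
ee_pos: [0.4516, 0.1007, 0.0773]
tool_rot: [-0.049, 0.706, -0.049, -0.705]
ft_force: [0.1, 0.0, 0.9]
finger_gap: 0.469
```

>>> {"api": "arm_command", "payload": {"delta_pos": [[0,0,0],[0,0,0],[0,0,0]], "spin": [0,0,0], "hand": 24}}

```text
time: 3.97
ee_pos: [0.4523, 0.1014, 0.0782]
tool_rot: [-0.048, 0.707, -0.048, -0.704]
ft_force: [-0.2, 0.3, -0.4]
finger_gap: 0.279
```

```bash
python3 look.py pics/d.png
```

```text
[[ 0.0026 -0.1358 -0.9907  0.452 ]
 [ 0.0004 -0.9907  0.1358  0.1014]
 [-1.     -0.0007 -0.0025  0.0778]
 [ 0.      0.      0.      1.    ]]
handle_grip 0.68 [0.4475 0.1035 0.0786] tool mm [-0.8092 -1.494   4.7632]
handle_top 0.63 [0.449  0.1024 0.1144] tool mm [-36.5238  -0.5735   3.0613]
rider_grip 0.57 [0.5321 0.0774 0.078 ] tool mm [  0.0476  12.9444 -82.564 ]
zero_mark 0.56 [0.5329 0.077  0.0631] tool mm [ 14.9513  13.1782 -83.3907]
handle 4535 [0.456  0.1004 0.1125] tool y range [[-41.61878533939353, -29.875047076088023, -13.960260964716626], [-33.99238458432977, -0.024896037688656635, -6.850446396565711], [-29.626470830644944, 31.562958224806415, 14.010886908534555]]
rider 1926 [0.5325 0.0753 0.0927] tool y range [[-16.294326660115956, 9.299635289627101, -95.18287442022023], [-14.812768988558815, 14.853132976568052, -83.45237160326872], [-11.09045395596045, 20.848017142563187, -70.75834046090279]]
[ 0.3322 -0.271   0.7355]
```

View pics/d.png

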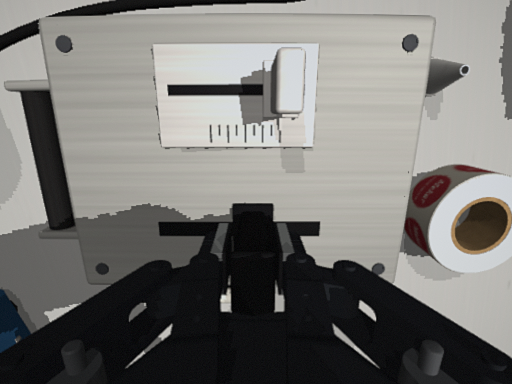

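>>> {"api": "arm_command", "payload": {"delta_pos": [[0,0,0],[0,0,0]], "spin": [0,0], "hand": 18}}

```text
time: 4.38
ee_pos: [0.4512, 0.1013, 0.0763]
tool_rot: [0.048, -0.705, 0.048, 0.705]
ft_force: [-0.0, 0.7, 0.3]
finger_gap: 0.209
```

>>> {"api": "arm_command", "payload": {"delta_pos": [[0,0,0],[0,0,0],[0,0,0]], "spin": [0,0,0], "hand": 15}}

```text
time: 4.63
ee_pos: [0.4512, 0.1013, 0.0762]
tool_rot: [0.048, -0.705, 0.048, 0.706]
ft_force: [-0.1, -0.9, 0.3]
finger_gap: 0.196
```

```bash
cat > rd.py <<'E'
from h import *
import sys
# averaged reading: pos along feeder +y (mm), force along it; wrist image saved
u=np.array([.1358,.9907,0]); n=int(sys.argv[2]) if len(sys.argv)>2 else 5
S=[];F=[]
for i in range(n):
    f=shot("wrist"); o=ctrl.get_obs(); S.append(np.array(o["ee_pos"])@u*1000);F.append(np.array(o["ft_force"]))
F=np.array(F); cv2.imwrite(f"pics/{sys.argv[1]}.png",f["color"])
print("s %.2f sd %.2f  Fy %.2f sd %.2f F"%(np.mean(S),np.std(S),(F@u).mean(),(F@u).std()),F.mean(0).round(2),"gap",round(o["finger_gap"]*85.4,2),"t",round(o["time"],2))
E
python3 rd.py g0 6
```

```text
s 161.66 sd 0.01  Fy 0.08 sd 0.28 F [-0.52  0.15  0.17] gap 16.23 t 4.93
```

>>> {"api": "arm_command", "payload": {"delta_pos": [[0,-0.5,0],[0,-0.5,0],[0,-0.5,0],[0,0,0]], "spin": [0,0,0,0]}}

```text
time: 5.27
ee_pos: [0.4514, 0.1028, 0.0762]
tool_rot: [0.048, -0.705, 0.048, 0.706]
ft_force: [0.1, -0.5, 0.6]
finger_gap: 0.192
```

>>> {"api": "arm_command", "payload": {"delta_pos": [[0,-0.5,0],[0,-0.5,0],[0,0,0]], "spin": [0,0,0]}}

```text
time: 5.52
ee_pos: [0.4516, 0.1039, 0.0763]
tool_rot: [0.048, -0.705, 0.048, 0.705]
ft_force: [-0.8, 0.1, 0.9]
finger_gap: 0.194
```

```bash
python3 rd.py g1 4
```

```text
s 164.21 sd 0.01  Fy -0.12 sd 0.75 F [-0.01 -0.12  0.07] gap 16.94 t 5.72
```

>>> {"api": "arm_command", "payload": {"delta_pos": [[0,-0.5,0],[0,-0.5,0],[0,0,0]], "spin": [0,0,0]}}

```text
time: 5.97
ee_pos: [0.4517, 0.1048, 0.0762]
tool_rot: [0.048, -0.705, 0.048, 0.706]
ft_force: [0.1, -0.4, 0.1]
finger_gap: 0.189
```

```bash
python3 rd.py g2 3
```

```text
s 165.18 sd 0.01  Fy -0.03 sd 0.52 F [-0.24  0.01 -0.27] gap 16.52 t 6.12
```

>>> {"api": "arm_command", "payload": {"delta_pos": [[0,-0.5,0],[0,-0.5,0],[0,0,0]], "spin": [0,0,0]}}

```text
time: 6.37
ee_pos: [0.4518, 0.1058, 0.0763]
tool_rot: [0.048, -0.705, 0.048, 0.705]
ft_force: [-1.6, 0.6, -0.6]
finger_gap: 0.189
```

```bash
python3 rd.py g3 3
```

```text
s 166.21 sd 0.00  Fy 0.02 sd 0.13 F [ 0.12  0.01 -0.08] gap 16.54 t 6.52
```

>>> {"api": "arm_command", "payload": {"delta_pos": [[0,-0.5,0],[0,-0.5,0],[0,0,0]], "spin": [0,0,0]}}

```text
time: 6.77
ee_pos: [0.452, 0.1068, 0.0763]
tool_rot: [0.048, -0.705, 0.048, 0.705]
ft_force: [-0.2, -0.4, -0.4]
finger_gap: 0.195
```

```bash
python3 rd.py g4 3
```

```text
s 167.19 sd 0.01  Fy -0.23 sd 0.54 F [-0.65 -0.14 -0.52] gap 16.54 t 6.92
```

>>> {"api": "arm_command", "payload": {"delta_pos": [[0,-0.5,0],[0,-0.5,0],[0,0,0]], "spin": [0,0,0]}}

```text
time: 7.17
ee_pos: [0.4521, 0.1078, 0.0763]
tool_rot: [0.048, -0.705, 0.048, 0.705]
ft_force: [-1.3, -0.2, -0.1]
finger_gap: 0.19
```

```bash
python3 rd.py g5 3
```

```text
s 168.20 sd 0.01  Fy -0.02 sd 0.28 F [-0.75  0.08 -1.04] gap 16.61 t 7.32
```

>>> {"api": "arm_command", "payload": {"delta_pos": [[0,-0.5,0],[0,-0.5,0],[0,0,0]], "spin": [0,0,0]}}

```text
time: 7.57
ee_pos: [0.4522, 0.1088, 0.0762]
tool_rot: [0.048, -0.705, 0.048, 0.705]
ft_force: [-0.3, -0.3, 0.1]
finger_gap: 0.192
```

```bash
python3 rd.py g6 3
```

```text
s 169.19 sd 0.00  Fy -0.29 sd 0.46 F [-0.56 -0.21 -0.37] gap 16.01 t 7.72
```

>>> {"api": "arm_command", "payload": {"delta_pos": [[0,-0.5,0],[0,-0.5,0],[0,0,0]], "spin": [0,0,0]}}

```text
time: 7.97
ee_pos: [0.4524, 0.1098, 0.0763]
tool_rot: [-0.048, 0.705, -0.048, -0.705]
ft_force: [-0.5, -1.3, -1.2]
finger_gap: 0.194
```

```bash
python3 rd.py g7 3
```

```text
s 170.20 sd 0.01  Fy -0.53 sd 0.35 F [-0.63 -0.45 -0.78] gap 16.41 t 8.12
```

>>> {"api": "arm_command", "payload": {"delta_pos": [[0,-0.5,0],[0,-0.5,0],[0,0,0]], "spin": [0,0,0]}}

```text
time: 8.37
ee_pos: [0.4525, 0.1108, 0.0763]
tool_rot: [-0.048, 0.705, -0.048, -0.705]
ft_force: [-0.4, -0.5, -1.1]
finger_gap: 0.194
```

```bash
python3 rd.py g8 3
```

```text
s 171.20 sd 0.00  Fy -0.02 sd 0.68 F [-0.71  0.07 -0.49] gap 16.39 t 8.52
```

>>> {"api": "arm_command", "payload": {"delta_pos": [[0,-0.5,0],[0,-0.5,0],[0,0,0]], "spin": [0,0,0]}}

```text
time: 8.77
ee_pos: [0.4527, 0.1118, 0.0763]
tool_rot: [0.048, -0.705, 0.048, 0.705]
ft_force: [-1.0, -0.3, -0.6]
finger_gap: 0.195
```

```bash
python3 rd.py g9 3
```

```text
s 172.20 sd 0.01  Fy 0.03 sd 0.50 F [-1.26  0.2  -0.98] gap 16.14 t 8.92
```

>>> {"api": "arm_command", "payload": {"delta_pos": [[0,-0.5,0],[0,-0.5,0],[0,0,0]], "spin": [0,0,0]}}

```text
time: 9.17
ee_pos: [0.4528, 0.1128, 0.0763]
tool_rot: [0.048, -0.705, 0.048, 0.705]
ft_force: [-0.6, -0.7, -1.1]
finger_gap: 0.191
```

```bash
python3 rd.py g10 3
```

```text
s 173.21 sd 0.01  Fy 0.26 sd 0.30 F [-0.75  0.36 -0.49] gap 16.42 t 9.32
```

>>> {"api": "arm_command", "payload": {"delta_pos": [[0,-0.5,0],[0,-0.5,0],[0,0,0]], "spin": [0,0,0]}}

```text
time: 9.57
ee_pos: [0.4529, 0.1138, 0.0763]
tool_rot: [0.048, -0.705, 0.048, 0.705]
ft_force: [-1.2, -0.0, -0.7]
finger_gap: 0.195
```

```bash
python3 rd.py g11 3
cat > tr.py <<'E'
import cv2,sys,numpy as np
a,b=[cv2.imread(f"pics/{n}.png",0) for n in sys.argv[1:3]]
for nm,(x0,y0,x1,y1) in {"screws":(50,30,80,58),"screwR":(396,28,425,56),"slotend":(148,212,190,242),"slotendR":(300,212,335,242),"screwBL":(88,258,118,280),"ticks":(205,120,285,146),"platecorner":(146,125,170,155),"plateTR":(306,36,330,60),"rider":(268,40,312,120)}.items():
    r=cv2.matchTemplate(b[max(0,y0-8):y1+8,max(0,x0-20):x1+130],a[y0:y1,x0:x1],cv2.TM_CCOEFF_NORMED)
    _,v,_,p=cv2.minMaxLoc(r)
    def sub(f,i): 
        if 0<i<len(f)-1: return i+.5*(f[i-1]-f[i+1])/(f[i-1]-2*f[i]+f[i+1])
        return i
    print(nm,round(v,3),round(float(sub(r[p[1]],p[0])-min(20,x0)),2),round(float(sub(r[:,p[0]],p[1])-min(8,y0)),2))
E
python3 tr.py g0 g11
python3 - <<'E'
import cv2,numpy as np
a,b=[cv2.imread(f"pics/{n}.png")[20:300] for n in("g0","g11")]
cv2.imwrite("pics/m1.png",np.vstack([a,b]))
E
```

```text
s 174.19 sd 0.02  Fy -0.34 sd 0.24 F [-0.56 -0.26 -1.19] gap 16.56 t 9.72
screws 0.981 22.73 -0.38
screwR 0.973 22.76 0.56
slotend 0.878 19.2 0.15
slotendR 0.995 19.4 0.02
screwBL 0.802 17.72 -0.34
ticks 0.973 22.05 0.01
platecorner 0.935 21.59 0.05
plateTR 0.791 23.59 -0.06
rider 0.862 29.86 -0.24
```

View pics/m1.png

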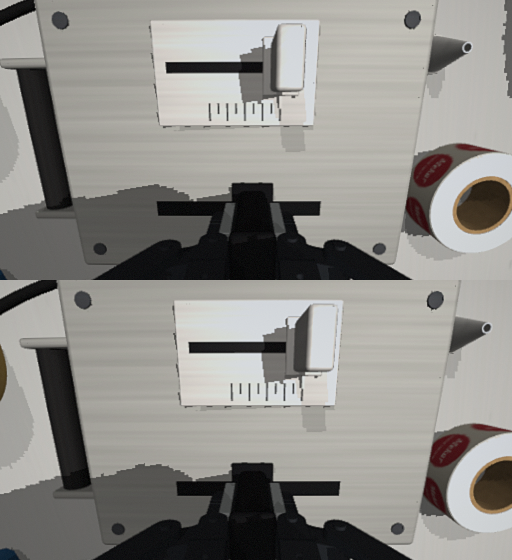

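>>> {"api": "arm_command", "payload": {"delta_pos": [[0,-0.5,0],[0,-0.5,0],[0,0,0]], "spin": [0,0,0]}}

```text
time: 9.97
ee_pos: [0.4531, 0.1148, 0.0763]
tool_rot: [-0.048, 0.705, -0.048, -0.705]
ft_force: [-0.5, -0.3, -0.6]
finger_gap: 0.194
```

```bash
python3 rd.py g12 3
```

```text
s 175.19 sd 0.01  Fy 0.15 sd 0.18 F [-0.09  0.16 -1.  ] gap 16.55 t 10.12
```

>>> {"api": "arm_command", "payload": {"delta_pos": [[0,-0.5,0],[0,-0.5,0],[0,0,0]], "spin": [0,0,0]}}

```text
time: 10.37
ee_pos: [0.4532, 0.1157, 0.0763]
tool_rot: [0.048, -0.705, 0.048, 0.705]
ft_force: [-0.8, -0.4, -1.0]
finger_gap: 0.196
```

```bash
python3 rd.py g13 3
```

```text
s 176.20 sd 0.02  Fy -0.12 sd 0.24 F [-0.96  0.01 -0.76] gap 16.45 t 10.52
```

>>> {"api": "arm_command", "payload": {"delta_pos": [[0,-0.5,0],[0,-0.5,0],[0,0,0]], "spin": [0,0,0]}}

```text
time: 10.77
ee_pos: [0.4533, 0.1167, 0.0763]
tool_rot: [0.048, -0.705, 0.048, 0.705]
ft_force: [-1.0, -0.8, -1.2]
finger_gap: 0.191
```

```bash
python3 rd.py g14 3
```

```text
s 177.21 sd 0.01  Fy -0.20 sd 0.31 F [-1.2  -0.04 -1.14] gap 16.12 t 10.92
```

>>> {"api": "arm_command", "payload": {"delta_pos": [[0,-0.5,0],[0,-0.5,0],[0,0,0]], "spin": [0,0,0]}}

```text
time: 11.17
ee_pos: [0.4534, 0.1177, 0.0762]
tool_rot: [0.048, -0.705, 0.048, 0.706]
ft_force: [-0.9, 0.9, -1.6]
finger_gap: 0.186
```

```bash
python3 rd.py g15 3
```

```text
s 178.21 sd 0.00  Fy 0.20 sd 0.65 F [-0.64  0.29 -1.32] gap 16.54 t 11.32
```

>>> {"api": "arm_command", "payload": {"delta_pos": [[0,-0.5,0],[0,-0.5,0],[0,0,0]], "spin": [0,0,0]}}

```text
time: 11.57
ee_pos: [0.4536, 0.1187, 0.0763]
tool_rot: [0.048, -0.705, 0.048, 0.705]
ft_force: [-1.1, -0.5, -1.9]
finger_gap: 0.195
```

```bash
python3 rd.py g16 3
```

```text
s 179.20 sd 0.00  Fy -0.08 sd 0.56 F [-0.79  0.03 -1.51] gap 16.52 t 11.72
```

>>> {"api": "arm_command", "payload": {"delta_pos": [[0,-0.5,0],[0,-0.5,0],[0,0,0]], "spin": [0,0,0]}}

```text
time: 11.97
ee_pos: [0.4537, 0.1197, 0.0763]
tool_rot: [0.048, -0.705, 0.048, 0.705]
ft_force: [-1.0, 0.0, -1.1]
finger_gap: 0.192
```

```bash
python3 rd.py g17 3
```

```text
s 180.20 sd 0.01  Fy -0.20 sd 0.16 F [-0.61 -0.12 -1.17] gap 16.41 t 12.12
```

>>> {"api": "arm_command", "payload": {"delta_pos": [[0,-0.5,0],[0,-0.5,0],[0,0,0]], "spin": [0,0,0]}}

```text
time: 12.37
ee_pos: [0.4538, 0.1204, 0.0762]
tool_rot: [0.048, -0.705, 0.048, 0.706]
ft_force: [-2.1, -2.3, -1.0]
finger_gap: 0.193
```

```bash
python3 rd.py g18 3
```

```text
s 180.90 sd 0.00  Fy -2.38 sd 0.38 F [-1.8  -2.16 -0.72] gap 16.47 t 12.52
```

>>> {"api": "arm_command", "payload": {"delta_pos": [[0,-0.3,0],[0,0,0],[0,0,0]], "spin": [0,0,0]}}

```text
time: 12.77
ee_pos: [0.4539, 0.1205, 0.0763]
tool_rot: [0.048, -0.705, 0.049, 0.706]
ft_force: [-2.0, -3.7, -0.2]
finger_gap: 0.192
```

```bash
python3 rd.py g19 4; python3 tr.py g0 g19
```

```text
s 181.02 sd 0.01  Fy -4.60 sd 0.49 F [-2.08 -4.36 -0.4 ] gap 16.25 t 12.97
screws 0.987 34.91 -0.65
screwR 0.988 34.84 0.84
slotend 0.8 29.76 0.02
slotendR 0.998 29.92 -0.07
screwBL 0.449 27.43 -0.49
ticks 0.956 34.0 0.03
platecorner 0.964 33.18 -0.0
plateTR 0.819 35.69 0.04
rider 0.807 46.63 -0.32
```

>>> {"api": "arm_command", "payload": {"delta_pos": [[0,1,0],[0,2,0],[0,2,0],[0,2,0],[0,3,0],[0,3,0],[0,3,0],[0,2,0],[0,1,0],[0,0,0]], "spin": [0,0,0,0,0,0,0,0,0,0]}}

```text
time: 13.8
ee_pos: [0.4513, 0.1017, 0.0763]
tool_rot: [0.048, -0.705, 0.048, 0.705]
ft_force: [-0.6, -0.4, -1.4]
finger_gap: 0.192
```

```bash
python3 rd.py r0 3
```

```text
s 162.24 sd 0.07  Fy -0.54 sd 0.08 F [-0.9  -0.42 -1.22] gap 16.47 t 13.95
```

>>> {"api": "arm_command", "payload": {"delta_pos": [[0,0.5,0],[0,0.5,0],[0,0.5,0],[0,0,0]], "spin": [0,0,0,0]}}

```text
time: 14.28
ee_pos: [0.4511, 0.1006, 0.0763]
tool_rot: [-0.048, 0.705, -0.048, -0.705]
ft_force: [-0.9, 1.0, -2.0]
finger_gap: 0.196
```

```bash
python3 rd.py r1 3
```

```text
s 160.97 sd 0.00  Fy 0.04 sd 0.47 F [-0.81  0.15 -1.49] gap 16.32 t 14.43
```

>>> {"api": "arm_command", "payload": {"delta_pos": [[0,0.5,0],[0,0.5,0],[0,0,0]], "spin": [0,0,0]}}

```text
time: 14.68
ee_pos: [0.451, 0.0996, 0.0763]
tool_rot: [0.048, -0.705, 0.048, 0.705]
ft_force: [-0.6, -0.4, -2.0]
finger_gap: 0.197
```

```bash
python3 rd.py r2 3
```

```text
s 159.86 sd 0.01  Fy 0.19 sd 0.57 F [-0.56  0.26 -1.84] gap 16.52 t 14.83
```

>>> {"api": "arm_command", "payload": {"delta_pos": [[0,0.5,0],[0,0.5,0],[0,0,0]], "spin": [0,0,0]}}

```text
time: 15.08
ee_pos: [0.4509, 0.0986, 0.0763]
tool_rot: [0.048, -0.705, 0.048, 0.705]
ft_force: [-0.2, 0.5, -2.0]
finger_gap: 0.191
```

```bash
python3 rd.py r3 3
```

```text
s 158.89 sd 0.01  Fy 0.43 sd 0.19 F [-1.1   0.58 -1.64] gap 16.56 t 15.23
```

>>> {"api": "arm_command", "payload": {"delta_pos": [[0,0.5,0],[0,0.5,0],[0,0,0]], "spin": [0,0,0]}}

```text
time: 15.48
ee_pos: [0.4508, 0.0984, 0.0763]
tool_rot: [-0.049, 0.706, -0.047, -0.705]
ft_force: [0.3, 4.5, -2.4]
finger_gap: 0.193
```

```bash
python3 rd.py r4 3
```

```text
s 158.73 sd 0.02  Fy 4.94 sd 0.58 F [ 0.54  4.92 -2.35] gap 16.13 t 15.63
```

>>> {"api": "arm_command", "payload": {"delta_pos": [[0,-0.8,0],[0,-0.8,0],[0,0,0]], "spin": [0,0,0]}}

```text
time: 15.88
ee_pos: [0.4509, 0.0989, 0.0763]
tool_rot: [0.048, -0.705, 0.048, 0.706]
ft_force: [-0.5, 0.9, -1.8]
finger_gap: 0.191
```

```bash
python3 tr.py g0 r4; python3 rd.py r5 3
```

```text
screws 0.994 -4.82 0.08
screwR 0.995 -5.05 -0.03
slotend 0.976 -4.18 -0.05
slotendR 0.994 -4.48 0.05
screwBL 0.993 -3.96 -0.18
ticks 0.992 -5.02 0.01
platecorner 0.978 -4.86 -0.1
plateTR 0.861 -5.35 -0.15
rider 0.935 -6.48 0.04
s 159.24 sd 0.01  Fy -0.42 sd 0.15 F [-0.57 -0.34 -1.34] gap 16.16 t 16.03
```

>>> {"api": "arm_command", "payload": {"delta_pos": [[0,0,0],[0,0,0],[0,0,0],[0,0,0]], "spin": [0,0,0,0], "hand": 45}}

```text
time: 16.37
ee_pos: [0.4512, 0.0992, 0.0766]
tool_rot: [-0.048, 0.706, -0.048, -0.705]
ft_force: [-0.1, -0.2, -0.5]
finger_gap: 0.527
```

>>> {"api": "arm_command", "payload": {"delta_pos": [[20,0,0],[-20,0,0],[0,0,0]], "spin": [0,0,90]}}

```text
out of range
```

That last call was my own mistake: it would have pushed down 20 mm. It was refused as out of range, so nothing moved. Next I raise clear of the handle and go over to the slide.

>>> {"api": "arm_command", "payload": {"delta_pos": [[-24,0,0],[-24,0,0],[-24,0,0],[-8,0,-4],[0,6,-40],[0,6,-40],[0,0,0],[0,0,0]], "spin": [0,0,0,0,0,0,0,0]}}

```text
time: 17.03
ee_pos: [0.5332, 0.0752, 0.1531]
tool_rot: [0.048, -0.704, 0.049, 0.707]
ft_force: [-2.3, 0.2, 0.6]
finger_gap: 0.526
```

```bash
python3 look.py pics/e.png; python3 rd.py e1 2
```

```text
[[-0.0035 -0.1366 -0.9906  0.5325]
 [-0.0001 -0.9906  0.1366  0.0756]
 [-1.      0.0005  0.0034  0.1544]
 [ 0.      0.      0.      1.    ]]
handle_grip 0.83 [0.4484 0.1006 0.0805] tool mm [ 74.1768 -13.2951  86.4859]
handle_top 0.74 [0.4511 0.0984 0.1135] tool mm [ 41.1721 -11.4891  83.6146]
rider_grip 0.97 [0.5344 0.074  0.0787] tool mm [75.6629  1.2951 -2.3682]
zero_mark 0.59 [0.5322 0.0806 0.0629] tool mm [91.4689 -4.9614  0.6261]
handle 345 [0.4614 0.0972 0.1109] tool y range [[42.034865542973115, -21.058499769927998, 69.01515715222547], [43.3199266461523, -11.627431020424241, 72.60627314815206], [48.01386617402081, -3.088662450628527, 79.87336006192828]]
rider 523 [0.5338 0.0749 0.0924] tool y range [[60.25226453662602, -5.245984168704383, -13.269061923501813], [61.69587704605002, 0.1893087387117969, -1.7751639749576085], [65.77854438190313, 6.340658776755868, 11.43903042296633]]
[ 1.1713  1.2481 -0.0981]
s 147.85 sd 0.02  Fy -0.13 sd 0.72 F [ 0.04 -0.14  0.37] gap 44.8 t 17.38
```

View pics/e.png

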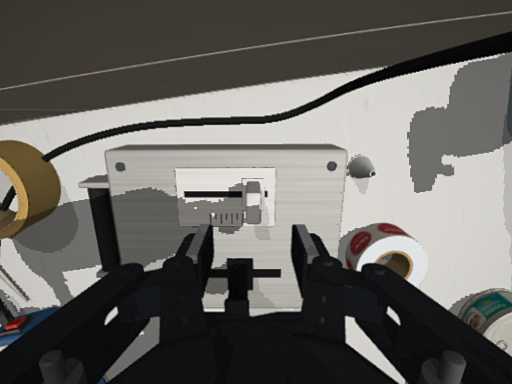

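```bash
python3 - <<'E'
from h import *
np.set_printoptions(precision=1,suppress=True,linewidth=200)
P=np.load("wrist.npz")["P"]; T=toolT()
for v in(170,180,188,195,203,218):
    print(v,[f"{z:.0f}" for z in P[v,170:285:5,2]*1000])
E
```

```text
170 ['50', '51', '52', '53', '52', '53', '53', '53', '53', '53', '54', '52', '53', '53', '54', '52', '53', '53', '53', '53', '53', '50', '50']
180 ['48', '50', '52', '53', '53', '54', '53', '53', '53', '52', '53', '53', '52', '53', '53', '57', '56', '56', '55', '54', '53', '50', '50']
188 ['50', '49', '53', '53', '53', '52', '54', '52', '52', '53', '52', '53', '53', '54', '53', '56', '80', '80', '56', '53', '53', '50', '50']
195 ['49', '48', '53', '53', '53', '53', '54', '53', '54', '54', '53', '54', '54', '53', '55', '92', '93', '93', '92', '53', '53', '50', '50']
203 ['50', '49', '54', '53', '54', '54', '53', '53', '52', '52', '53', '51', '53', '54', '53', '91', '93', '93', '92', '53', '53', '50', '49']
218 ['51', '49', '52', '54', '53', '53', '52', '52', '52', '52', '52', '53', '53', '54', '54', '91', '92', '94', '92', '53', '53', '51', '50']
```

>>> {"api": "arm_command", "payload": {"delta_pos": [[25,0.5,-1],[25,0,-0.8],[20,0,0],[10,0,0],[0,0,0],[0,0,0]], "spin": [0,0,0,0,0,0], "hand": 36}}

```text
time: 17.88
ee_pos: [0.5341, 0.0753, 0.0769]
tool_rot: [-0.048, 0.706, -0.048, -0.705]
ft_force: [-0.5, 0.2, -0.3]
finger_gap: 0.425
```

>>> {"api": "arm_command", "payload": {"delta_pos": [[0,0,0],[0,0,0]], "spin": [0,0], "hand": 20}}

```text
time: 18.05
ee_pos: [0.5353, 0.0753, 0.0784]
tool_rot: [-0.048, 0.707, -0.048, -0.704]
ft_force: [0.2, -0.2, 0.7]
finger_gap: 0.236
```

```bash
python3 look.py pics/k0.png | tail -3; python3 rd.py k1 2; python3 -c "
import cv2;cv2.imwrite('pics/k1c.png',cv2.resize(cv2.imread('pics/k1.png')[180:340,130:380],None,fx=2,fy=2))"
```

```text
zero_mark 0.95 [0.5311 0.075  0.0611] tool mm [17.0614  0.8271  4.0751]
rider 1978 [0.5378 0.0747 0.0926] tool y range [[-20.823495459898396, -22.23806670730589, -11.302275746978879], [-14.588063393138654, 0.5692637735539384, -6.166979738964784], [-8.254778596112503, 21.335500394223576, 13.898433272318325]]
[-0.2357  0.027   0.8656]
s 147.05 sd 0.01  Fy 0.41 sd 0.05 F [ 0.11  0.4  -0.3 ] gap 20.1 t 18.4
```

View pics/k1c.png

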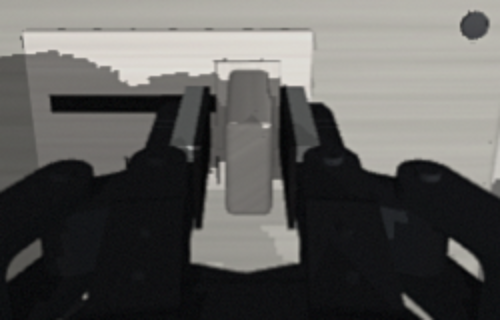

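>>> {"api": "arm_command", "payload": {"delta_pos": [[0,0,0],[0,0,0],[0,0,0],[0,0,0]], "spin": [0,0,0,0], "hand": 10, "grip_force": 25}}

```text
time: 18.73
ee_pos: [0.5343, 0.0752, 0.0765]
tool_rot: [-0.048, 0.706, -0.048, -0.705]
ft_force: [-1.4, 0.0, 1.4]
finger_gap: 0.134
```

```bash
python3 rd.py k2 4
```

```text
s 147.00 sd 0.01  Fy -0.48 sd 0.18 F [-0.6  -0.4   1.63] gap 11.63 t 18.93
```

>>> {"api": "arm_command", "payload": {"delta_pos": [[0,0.5,0],[0,0,0]], "spin": [0,0]}}

```text
time: 19.1
ee_pos: [0.5343, 0.075, 0.0764]
tool_rot: [-0.048, 0.706, -0.048, -0.705]
ft_force: [0.5, 1.5, 2.5]
finger_gap: 0.14
```

```bash
python3 rd.py k3 3
```

```text
s 146.84 sd 0.01  Fy 1.82 sd 0.49 F [-0.06  1.85  1.89] gap 11.37 t 19.25
```

>>> {"api": "arm_command", "payload": {"delta_pos": [[0,0.3,0],[0,0,0]], "spin": [0,0]}}

```text
time: 19.42
ee_pos: [0.5342, 0.0745, 0.0764]
tool_rot: [-0.048, 0.706, -0.048, -0.705]
ft_force: [-0.3, 1.8, 2.9]
finger_gap: 0.134
```

```bash
python3 rd.py k4 3
```

```text
s 146.32 sd 0.01  Fy 1.38 sd 0.24 F [-0.54  1.47  2.88] gap 11.76 t 19.57
```

Sliding at about 1.5 N, so the stop isn't reached yet.

>>> {"api": "arm_command", "payload": {"delta_pos": [[0,0.4,0],[0,0,0]], "spin": [0,0]}}

```text
time: 19.73
ee_pos: [0.5342, 0.0741, 0.0764]
tool_rot: [-0.048, 0.706, -0.048, -0.705]
ft_force: [-0.3, 1.7, 3.2]
finger_gap: 0.132
```

```bash
python3 rd.py k5 3
```

```text
s 145.95 sd 0.01  Fy 1.49 sd 0.17 F [-0.14  1.52  3.33] gap 11.86 t 19.88
```

>>> {"api": "arm_command", "payload": {"delta_pos": [[0,0.4,0],[0,0,0]], "spin": [0,0]}}

```text
time: 20.05
ee_pos: [0.5342, 0.074, 0.0764]
tool_rot: [-0.048, 0.706, -0.048, -0.705]
ft_force: [-0.1, 4.7, 3.3]
finger_gap: 0.14
```

```bash
python3 rd.py k6 3
```

```text
s 145.87 sd 0.02  Fy 4.59 sd 0.34 F [0.36 4.58 3.14] gap 11.34 t 20.2
```

>>> {"api": "arm_command", "payload": {"delta_pos": [[0,-1,0],[0,-2,0],[0,-3,0],[0,-3,0],[0,-3,0],[0,-3,0],[0,-3,0],[0,-2,0],[0,-1.5,0],[0,0,0]], "spin": [0,0,0,0,0,0,0,0,0,0]}}

```text
time: 21.03
ee_pos: [0.5371, 0.0953, 0.0764]
tool_rot: [-0.048, 0.706, -0.048, -0.705]
ft_force: [-0.9, -0.2, 5.2]
finger_gap: 0.134
```

```bash
python3 rd.py k7 4; python3 - <<'E'
from h import *
print(toolT()[:3,1])
E
```

```text
s 167.34 sd 0.01  Fy 0.15 sd 1.03 F [-1.06  0.29  5.26] gap 11.6 t 21.23
[-1.35566693e-01 -9.90768058e-01 -5.70986104e-04]
```

>>> {"api": "arm_command", "payload": {"delta_pos": [[0,-0.4,0],[0,-0.3,0],[0,0,0]], "spin": [0,0,0]}}

```text
time: 21.48
ee_pos: [0.5371, 0.0954, 0.0764]
tool_rot: [-0.048, 0.705, -0.048, -0.705]
ft_force: [-0.7, -1.1, 5.1]
finger_gap: 0.135
```

```bash
python3 rd.py k8 4
```

```text
s 167.43 sd 0.01  Fy -1.41 sd 0.31 F [-0.9  -1.3   5.17] gap 11.48 t 21.68
```

Friction breakaway; nudge another 0.4 mm.

>>> {"api": "arm_command", "payload": {"delta_pos": [[0,-0.2,0],[0,-0.2,0],[0,0,0]], "spin": [0,0,0]}}

```text
time: 21.93
ee_pos: [0.5371, 0.0957, 0.0764]
tool_rot: [-0.048, 0.705, -0.048, -0.705]
ft_force: [-0.8, -1.9, 6.6]
finger_gap: 0.134
```

```bash
python3 rd.py k9 4
```

```text
s 167.72 sd 0.00  Fy -1.49 sd 0.33 F [-1.28 -1.33  5.36] gap 11.49 t 22.13
```

>>> {"api": "arm_command", "payload": {"delta_pos": [[0,-0.2,0],[0,0,0],[0,0.2,0],[0,0,0]], "spin": [0,0,0,0]}}

```text
time: 22.47
ee_pos: [0.5371, 0.0958, 0.0764]
tool_rot: [-0.048, 0.706, -0.048, -0.705]
ft_force: [-1.4, -0.8, 5.2]
finger_gap: 0.137
```

```bash
python3 rd.py k10 4
```

```text
s 167.88 sd 0.00  Fy -0.88 sd 0.58 F [-1.02 -0.74  4.96] gap 11.72 t 22.67
```

>>> {"api": "arm_command", "payload": {"delta_pos": [[0,0,0],[0,0,0],[0,0,0],[0,0,0]], "spin": [0,0,0,0], "hand": 36}}

```text
time: 23.0
ee_pos: [0.5367, 0.0959, 0.0755]
tool_rot: [0.048, -0.705, 0.048, 0.706]
ft_force: [0.2, 0.1, -0.6]
finger_gap: 0.425
```

```bash
python3 rd.py k11 3; python3 - <<'E'
import cv2,numpy as np
a,b=[cv2.imread(f"pics/{n}.png")[170:340] for n in("k10","k11")]
cv2.imwrite("pics/m2.png",np.vstack([a,b]))
E
```

```text
s 168.02 sd 0.02  Fy -0.31 sd 0.47 F [ 0.36 -0.36  0.15] gap 35.63 t 23.15
```

View pics/m2.png

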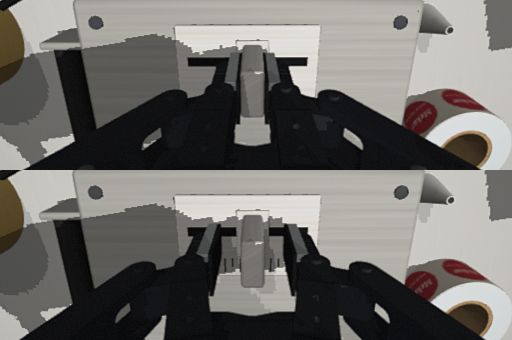

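>>> {"api": "arm_command", "payload": {"delta_pos": [[-10,0,0],[-25,0,0],[-25,0,0],[-25,0,0],[-25,0,0],[0,0,30],[0,0,20],[0,0,0],[0,0,0],[0,0,0]], "spin": [0,0,0,0,0,0,0,0,0,0]}}

```text
time: 23.98
ee_pos: [0.488, 0.1027, 0.1868]
tool_rot: [-0.048, 0.706, -0.048, -0.705]
ft_force: [0.0, -0.0, 0.5]
finger_gap: 0.425
```

```bash
python3 look.py pics/z.png; python3 - <<'E'
from h import *
u=np.array([.1358,.9907,0])
P=np.load("wrist.npz")["P"].reshape(-1,3)
k=(P[:,2]>.088)&(P[:,2]<.1)&(np.linalg.norm(P[:,:2]-[.536,.097],axis=1)<.025)
s=P[k]@u*1000; print("rider s",np.percentile(s,[2,50,98]), "ref stop ~145.9")
f=shot("top")
for t in["label_roll","nozzle_0"]: print(t,[w(f,d["location"]).round(3) for d in finder.mark_of(t,f)[:1]])
E
```

```text
[[ 0.0005 -0.136  -0.9907  0.4881]
 [-0.0001 -0.9907  0.136   0.1027]
 [-1.     -0.     -0.0005  0.1865]
 [ 0.      0.      0.      1.    ]]
handle_grip 0.66 [0.4467 0.0994 0.0807] tool mm [105.7493   8.8184  40.5922]
handle_top 0.66 [0.4467 0.0993 0.1128] tool mm [73.6203  8.9467 40.5439]
rider_grip 0.88 [0.5347 0.097  0.0794] tool mm [107.1185  -0.7716 -46.9202]
zero_mark 0.8 [0.5314 0.0759 0.0606] tool mm [125.8889  20.6703 -46.5217]
handle 769 [0.4516 0.0994 0.1115] tool y range [[73.51369161581455, -1.092495346154923, 21.465573540136088], [74.76066250667657, 8.278356303368097, 35.43280522387886], [77.17043223060784, 17.799108702864395, 51.14775584201133]]
rider 436 [0.5357 0.0967 0.0928] tool y range [[92.19188223212839, -6.099150880811604, -60.57739311682822], [93.65489059324698, -0.18923962522046517, -48.028228030639056], [95.65267586334097, 4.861534655862491, -35.389105542863966]]
[ 0.8831 -0.3205 -0.1579]
rider s [163.11936073 168.17056675 174.07968725] ref stop ~145.9
label_roll [array([ 0.423, -0.067,  0.002])]
nozzle_0 [array([ 0.531, -0.044,  0.003])]
```

View pics/z.png

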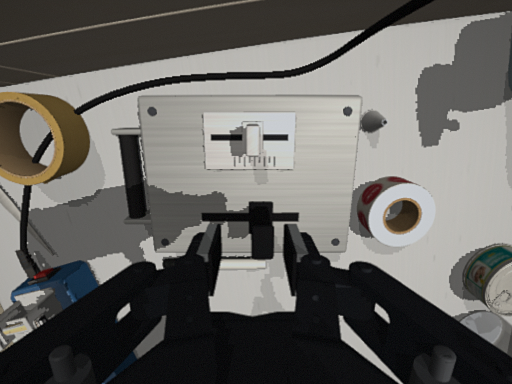

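```bash
python3 -c "
from plant import finish_job; print(finish_job())"
```

```text
the job is handed in; nothing more can be done
None
```

I measured the coupling's free play as about 21.9 mm, set the record slide to that reading, and handed the job in at about 24 s of the 53 s allowed.

- **Feeling the play:** I gripped the handle and moved it left in 0.5 mm rows until it met resistance at 4.6 N. I then moved it right to resistance at 4.9 N. Both are well under the roughly 14 N at which the carriage slips. The contact points, corrected for the give in the grip, were about 180.8 and 158.9 mm along the feeder's y, which gives the 21.9 mm.
- **Carriage:** comparing wrist pictures before, at the left end and at the right end, the scale plate moved together with the housing screws. I saw no sign that the carriage shifted.
- **Setting the slide:** I gripped the tab, felt its zero stop at 4.6 N, and moved it 21.9 mm to +y. I eased the load off before letting go.
- **Last checks:** the camera puts the slide at about 22.3 mm from zero by depth, and about 21.4 mm by the detected points. Each agrees with 21.9 mm to within the camera's accuracy of a few millimetres. The label roll and nozzle still read where they did at the start, within detector error, and the gripper was clear of everything.
- **A mistake:** I sent one wrong call that would have pressed down 20 mm at the handle. It was refused as out of range, so nothing moved.

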